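# Set the instrument length gauge and squeeze its cam lever shut

### The job

Set the bench length gauge: with open fingers straddling the grip block and bearing on the crossbar, draw the spring-loaded leg out towards the robot until its pointer stands in the window of the fork-shaped rider, leaving the cam lever open until then. Holding the leg at that mark, squeeze the cam lever flat against the grip block without letting the leg run back. Leave the instruments lying around undisturbed, and finish still holding: the program ends with the block and the shut lever squeezed between the fingers and the pointer in the window (let go, the spring pulls the leg back).

Things in the scene. Friction and masses are not known exactly. Their poses are not given: they have to be found in the camera images.
- gauge: Low length gauge fixed to the table: aluminium bed 50 mm wide, 26 mm high, from local x -165 to +245 mm, on a dark foot 84 mm wide, 8 mm high; grey spring housing 62 mm high at local x 125 to 245 mm. Origin on the table. Local x points along the leg's travel, from the rider to the housing; the leg is drawn out along local -x; z up. Yaw is within 0.5 rad of the world's.
- leg (a joint): Sliding steel leg on the bed: distance drawn out along gauge -x, in m, from 0 (home, at the start) to 0.13. Its spring pulls it back with 3.6 N at 0, rising by 60 N per m, plus about 1 N friction. It cannot leave the bed.
- crossbar (a point): Middle of the far face (towards the housing) of the leg's steel crossbar, on which the open fingers bear to draw the leg out. The bar lies across the leg along gauge y: 116 mm long, 26 mm tall (55 to 81 mm above the table), 8 mm thick; the point is 68 mm above the table, 16 mm to the gauge -x side of point grip_centre. Moves with the leg.
- pointer (a point): Tip region of the leg's thin dark pointer (2.5 mm thick along gauge x, 36 mm above the table), which juts out to the gauge's -y side; moves with the leg; the point is the pointer's middle along gauge x.
- rider: Steel fork fixed at the gauge's -y edge, 28 x 16 x 42 mm, axes parallel to the gauge's. Its two prongs leave a 12 mm wide window, open above, centred on the rider's x = 0; origin on the table under the window's middle. The pointer passes freely through the prongs: it is no stop. It stands 50 to 95 mm from the pointer's rest place, towards gauge -x.
- grip_centre (a point): Point inside the black upright grip block fixed on the leg (moves with it), on the block's mid-width, 68 mm above the table: squeeze at about this height, one finger on either side along gauge y. The block is 24 mm wide along gauge y (faces 12 mm either side of the point), stands from 38 to 94 mm above the table and reaches along gauge x from -16 to +30 mm about the point.
- cam_lever (a joint): Cam lever on the block's +y side, in rad: 0 = shut, flat along the block; 0.2 to 0.3 = open (at the start). Open at 0.3 its free end's outside stands 35 mm from the block's centre line; shut, its outside stands 19 mm from it, so block and shut lever are 31 mm wide together, their middle 3.5 mm to the +y side of the centre line. Stays where left; about 4 N at the free end moves it.
- lever_tip (a point): Point on the outer face of the cam lever near its free end. The lever is an aluminium plate 53 x 7 x 34 mm (50 to 84 mm above the table) on a vertical pin at gauge x +40, y +15.5 mm from point grip_centre; its free end is close to the crossbar. The point lies 50 mm from the pin, 67 mm above the table.
- trial_head: Bystander: brown trial head, 40 mm across and 43 mm tall, loose on the table. Origin under its centre.
- t_handle: Bystander: T-handle with black grip 110 mm long and steel shaft, 24 mm high, loose on the table. Origin under the middle of the grip.
- impactor: Bystander: metal driver 200 mm long, up to 30 mm high, loose on the table. Origin under the joint of handle and rod.
Mind the look-alikes: they are no part of the job. Of the things like the rider, leave any that is orange or yellow; of the rest the larger one is meant.

How it is judged:
On the way, in this order (a step that is already met when the one before it is completed fails the run):
1. the leg is drawn out with its pointer in the rider's window, the cam lever still open (x of pointer in the frame of rider between -0.005 and 0.005 m and value of joint cam_lever above 0.17 rad), for 0.1 s.
2. the cam lever is squeezed shut with the pointer still in the window (x of pointer in the frame of rider between -0.005 and 0.005 m and value of joint cam_lever below 0.05 rad and contact force between the fingers and cam_lever above 3 N and contact force between the fingers and grip_block above 3 N), for 0.3 s.
At the end, for the whole second after the job is handed in: The pointer's middle is within 5 mm of the middle of the rider's window, the cam lever is shut (below 0.05 rad), the leg is still, and the fingers are still squeezing the lever and the grip block (over 3 N on each) (all of step 2 and velocity of joint leg between -0.01 and 0.01 m/s); the arm keeps its last pose, push and grip.
It fails at once if the cam lever is shut (under 0.12 rad) with the pointer more than 10 mm from the window's middle (value of joint cam_lever below 0.12 rad and (x of pointer in the frame of rider above 0.01 m or x of pointer in the frame of rider below -0.01 m)).
It fails at once if a bystander instrument is moved more than 15 mm (distance of any of trial_head, t_handle, impactor from where it was at the start of the episode above 0.015 m).
It also fails if it takes over 35 s, if anything falls off the work surface, if the arm or the gripper's body presses on something with over 40 N, if the wrist force passes 120 N, or if a joint passes its speed limit or range.

### The arm

A 6-joint arm with a two-finger parallel gripper is mounted at the origin on the work surface. World frame = base frame: x ahead of the robot, y to its left, z up, the work surface at z = 0. Lengths are in m, angles in rad, forces in N, time in s.
With the tool pointing down it reaches from about 0.375 to 0.825 m from the base axis. Payload 5.5 kg.
Tool frame: the origin (TCP) lies at the very end of the fingers, on their centre line; the grasp point (between the pads) lies 19 mm behind it; z points along the fingers, y is the direction in which the jaws open and shut (so a half turn about z gives the same grasp; the last joint's range is limited). The gripper opens to 85 mm and grips with 20 to 120 N. Pads are 22 mm wide; open, the fingers measure 114 mm over their backs; the gripper's body (76 mm by 85 mm) begins 54 mm behind the grasp point. The pads swing forward as they close: fully open they stand 13 mm farther back than shut.
Start: joints at [1.113, 0.314, -0.047, 1.21, 0, 1.571], TCP at [0.265, 0.538, 0.231] pointing down, gripper open.
Joint ranges: [-2.67, 2.67], [-0.69, 1.73], [-1.03, 1.25], [-2.08, 2.16], [-1.42, 1.45], [-3.14, 3.14]. Speed limits (rad/s): [2.39, 2.39, 3.01, 3.14, 3.14, 3.14].

### API

Orientations are given as a rotation vector (axis times angle).
In Python, from station import env, grab_frame, workorder gives the robot as it stands.
- The arm moves only by the tool drive_tool, never from a script. Its argument "rows" is a list of rows, each an object of numbers: "tx", "ty", "tz": the shift along the tool's x, y, z in units of 200 mm (1.0 is 200 mm); "ax", "ay", "az": the turn, a rotation vector about the tool's x, y, z in units of 45 degrees (1.0 is 45 degrees). In form: [{"tx": .., "ty": .., "tz": .., "ax": .., "ay": .., "az": ..}, ...]. A call has 1 to 8 rows; each row is the pose to reach, as a shift and turn from the pose measured when the call began, along the tool's axes at that moment; what a row does not reach only later rows make up. A row lasts 1/12 s, in which the tool goes at most 41.7 mm and 7.16 degrees, less where a joint would pass 70% of its speed; a pose out of reach is approached as far as the arm can. A call with a number of a shift or a turn outside -1 to 1 is refused whole. A call with a gripper value outside its range is refused whole. "gripper" is the closure, from 0 (fully open) to 1 (shut), set as the call begins (left out, the last holds). The fingers move at their own pace and stop on an object; "newtons" is the grip in N (left out, the last holds). Time passes only in rows, so rows that repeat a pose let the fingers close. It gives the time, the measured TCP pose, the force and the opening at its end, in the units of the state.
- env.get_obs(): the state, without advancing time (a new reading comes with each control period).
- grab_frame(name): name is "side" or "top" or "wrist"; returns a dict with "pixels" (384x512x3 uint8, red, green, blue), "K" (3x3 intrinsics, pixels), "R" (3x3) and "t" (3): a world point X has camera coordinates R X + t. Camera axes: x right, y down, z forward; pixel columns grow to the right and rows downward; lengths in m; the calibration is good to about 2 mm. A picture is of the moment at which its call begins. There is no depth.
- workorder.finish_job(): hands the job in, once; it reports no verdict.
The state is a dict: "clock": time; "joint_positions": joint angles; "dq": joint speeds; "effort": joint torques, N m; "tool_pos": TCP position; "eef_rot": TCP orientation; "wrist_force": force on the tool from outside, world axes, zero at the start; "ft_torque": the same for the moment, N m; "width": finger opening in m.
Only numpy, scipy, OpenCV 4.12 (cv2) and the standard library are available. Lean on these libraries where they do the work, as an engineer would, in place of code of your own. Each camera call takes 0.05 s, during which the arm holds its last target. There are 200 camera calls.

## Working session

There is one attempt and no reset: what is moved stays moved. The work goes in short steps, Python scripts to look and compute and a tool call to move; the robot and the scene stay as the last step left them, time stands still between calls to the robot, and variables do not carry over. Pictures are saved under pics/ and viewed, about 8 in all and at most 12, crops included, and the job is handed in when it is done.

Besides the shell and the picture viewer there is one more tool, called after "Emit:" as a command line: name --argument value ..., lists and objects as JSON in quotes. drive_tool: Moves the arm, as the interface text tells. Its arguments: {"type":"object","properties":{"rows":{"type":"array"},"gripper":{"type":"number"},"newtons":{"type":"number"}},"required":["rows"]}

```bash
mkdir -p pics; ls; python3 - <<'E'
from station import env, grab_frame, workorder
import cv2, json, numpy as np
d={}
for n in ("top","side"):
    f=grab_frame(n); cv2.imwrite(f"pics/{n}0.png",f["pixels"][:,:,::-1])
    print(n,np.round(f["K"],1).tolist(),np.round(f["R"],4).tolist(),np.round(f["t"],4).tolist())
    np.savez(f"{n}0.npz",**f)
a=cv2.imread("pics/top0.png");cv2.imwrite("pics/top0b.png",cv2.resize(a,(800,600),interpolation=cv2.INTER_CUBIC))
print(env.get_obs())
E
```

```text
pics
top [[431.2, 0.0, 255.3], [0.0, 431.2, 202.2], [0.0, 0.0, 1.0]] [[0.0074, -0.9998, -0.0181], [-0.9978, -0.0061, -0.0665], [0.0664, 0.0186, -0.9976]] [0.0441, 0.5975, 1.1634]
side [[459.1, 0.0, 253.1], [0.0, 459.1, 192.2], [0.0, 0.0, 1.0]] [[0.7287, -0.6846, -0.018], [-0.4142, -0.4196, -0.8077], [0.5453, 0.5961, -0.5894]] [-0.408, 0.3305, 0.6599]
{'clock': 0.1, 'joint_positions': array([ 1.11301457e+00,  3.14195935e-01, -4.79555070e-02,  1.21019844e+00,
       -2.21889580e-05,  1.57080132e+00]), 'dq': array([-0.0004342 , -0.0005877 ,  0.00331257,  0.00121146, -0.00105686,
       -0.0014757 ]), 'effort': array([-5.07267869e-04, -5.40767276e+01,  3.40541339e+01,  1.12028388e-02,
       -4.61619095e-05, -4.52931388e-06]), 'tool_pos': array([0.26495706, 0.53776084, 0.23050676]), 'eef_rot': array([-7.12751752e-01, -3.05933077e+00,  2.38433397e-03]), 'wrist_force': array([-0.30882928, -0.47003406,  0.22777511]), 'ft_torque': array([ 9.10873842e-05,  5.19045530e-02, -6.56961548e-02]), 'width': 0.08570582061885434}
```

View pics/top0b.png

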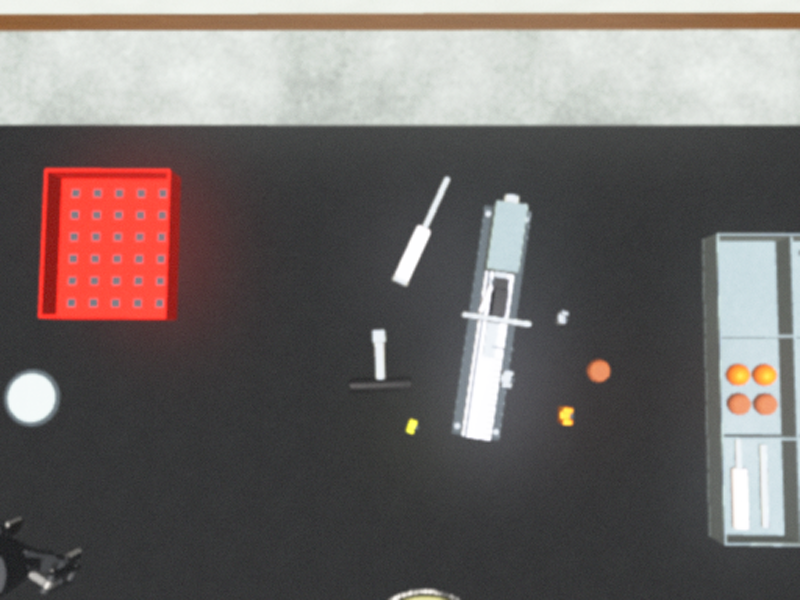

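View pics/side0.png

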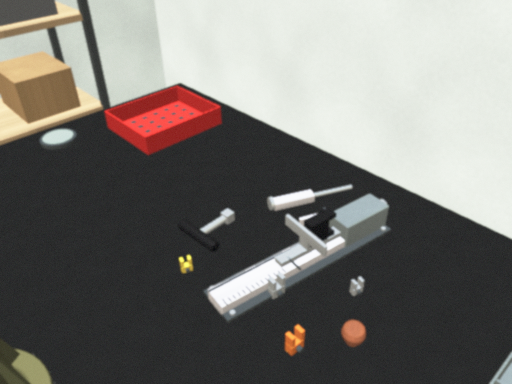

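The top view shows the gauge at about (495,320) in the 800-px view. The housing is at (508,235), the crossbar runs (463,314)–(531,323), and the rider is on the bed edge at (507,379). The small steel fork at (562,317) and the orange and yellow forks are look-alikes. I'll enlarge both views.

```bash
python3 - <<'E'
import cv2
a=cv2.imread("pics/top0.png")[120:290,270:380];b=cv2.imread("pics/side0.png")[185:325,200:400]
cv2.imwrite("pics/tc.png",cv2.resize(cv2.rotate(a,cv2.ROTATE_90_CLOCKWISE)[:, :],None,fx=4.7,fy=4.7,interpolation=cv2.INTER_CUBIC))
cv2.imwrite("pics/sc.png",cv2.resize(b,None,fx=4,fy=4,interpolation=cv2.INTER_CUBIC))
E
```

```text
(no output)
```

View pics/tc.png

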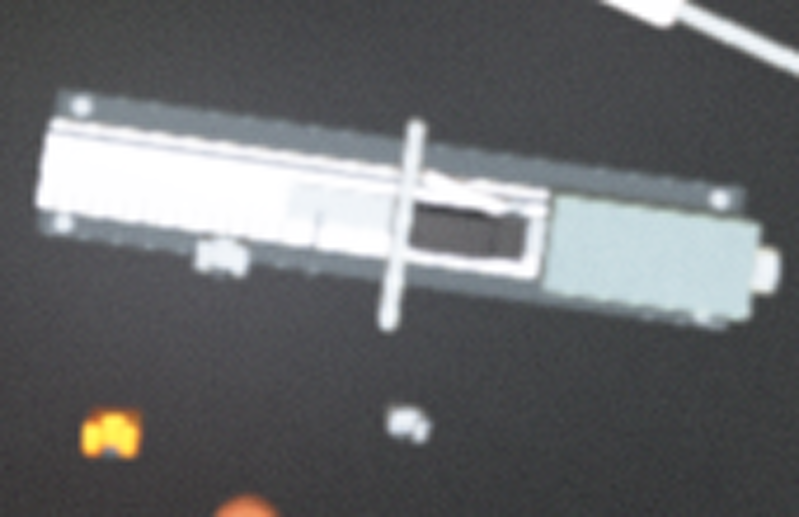

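View pics/sc.png

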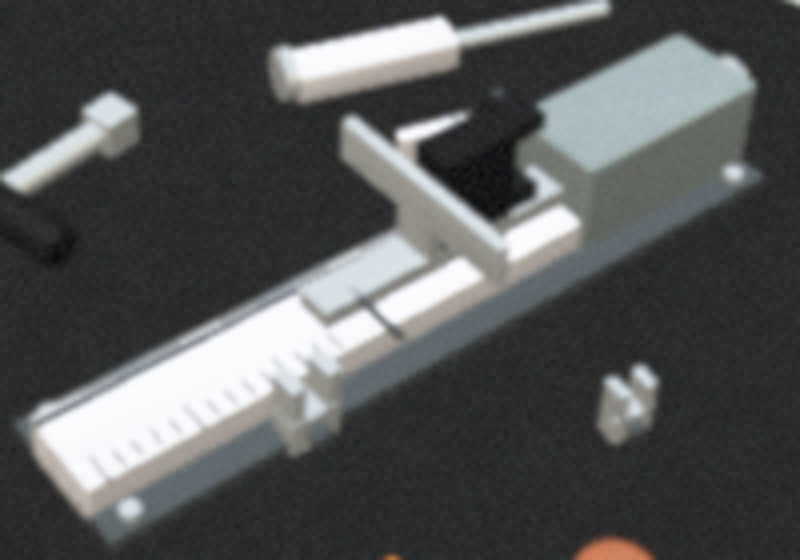

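```bash
cat > fit.py <<'E'
import numpy as np
from scipy.optimize import least_squares
T=np.load("top0.npz");S=np.load("side0.npz")
def proj(C,X):
    c=C["R"]@X+C["t"]; p=C["K"]@c; return p[:2]/p[2]
tp=lambda u,v:np.array([270+(v+.5)/4.7-.5,120+169-((u+.5)/4.7-.5)])
sp=lambda u,v:np.array([200+(u+.5)/4-.5,185+(v+.5)/4-.5])
# params: gx,gy,yaw,w(housing half width),grip x,pointer x,pointer tip y,rider x,rider y, top cam offset2, side cam offset 2
def obs(p):
    gx,gy,yaw,w,g,px,py,rx,ry=p
    b=g-16
    return [(T,tp(55,120),(-.165,.025,.026)),(T,tp(38,205),(-.165,-.025,.026)),
    (T,tp(553,195),(.125,w,.062)),(T,tp(543,290),(.125,-w,.062)),(T,tp(760,222),(.245,w,.062)),(T,tp(748,320),(.245,-w,.062)),
    (T,tp(417,121),(g-.020,.058,.081)),(T,tp(388,329),(g-.020,-.058,.081)),
    (T,tp(222,255),(rx,ry,.038)),
    (S,sp(35,440),(-.165,.025,.026)),(S,sp(88,490),(-.165,-.025,.026)),
    (S,sp(680,35),(.245,w,.062)),(S,sp(755,85),(.245,-w,.062)),(S,sp(590,165),(.125,-w,.062)),
    (S,sp(342,122),(g-.024,.058,.081)),(S,sp(500,278),(g-.024,-.058,.055)),
    (S,sp(402,336),(px,py,.036)),(S,sp(357,290),(px,-.012,.036)),
    (S,sp(302,361),(rx,ry,.042))]
def W(p,X):
    c,s=np.cos(p[2]),np.sin(p[2]); return np.array([p[0]+c*X[0]-s*X[1],p[1]+s*X[0]+c*X[1],X[2]])
def res(p): return np.concatenate([proj(C,W(p,X))-m for C,m,X in obs(p)])
if __name__=="__main__":
    r=least_squares(res,[.5,-.1,-.1,.025,.08,0,-.04,-.06,-.04],loss="soft_l1",x_scale=.01)
    p=r.x; np.save("p.npy",p); print(np.round(p,4)); print(np.round(res(p).reshape(-1,2),1).tolist())
    print("grip",W(p,(p[4],0,.068)),"pointer-rider",p[5]-p[7])
E
python3 fit.py
```

```text
[ 0.5498 -0.1089 -0.14    0.0268  0.0614 -0.0051 -0.0413 -0.0555 -0.0328]
[[0.1, 1.3], [0.4, 0.5], [-0.1, -0.4], [-0.2, 0.4], [0.3, -0.5], [-0.5, -0.2], [0.1, -0.5], [0.2, -0.2], [-1.1, -0.2], [-1.4, -5.3], [0.2, 0.1], [0.0, -1.4], [0.5, -1.6], [-0.1, 0.7], [-0.0, -1.3], [-0.4, 2.7], [-0.1, 0.2], [1.1, 2.6], [0.3, 0.8]]
grip [ 0.61061058 -0.11746817  0.068     ] pointer-rider 0.050414108730193946
```

The fit is good: yaw −0.14 and about 50 mm still to draw. Next I'll write a delta helper and move over the gauge.

```bash
cat > d.py <<'E'
import sys, numpy as np
from scipy.spatial.transform import Rotation as Ro
from station import env
from fit import W
p=np.load("p.npy"); o=env.get_obs(); R=Ro.from_rotvec(o["eef_rot"])
def show(dx,dy,z):   # target TCP: gauge dx from grip home, dy, height
    X=W(p,(p[4]+dx,dy,z)); yaw=p[2]+np.pi/2
    y=np.array([np.cos(yaw),np.sin(yaw),0])
    y*=np.sign(y@R.as_matrix()[:,1]); zz=np.array([0,0,-1.]); x=np.cross(y,zz)
    Rt=Ro.from_matrix(np.c_[x,y,zz])
    print("shift",np.round(R.inv().apply(X-o["tool_pos"])/.2,3),"turn",np.round((R.inv()*Rt).as_rotvec()/(np.pi/4),3))
    c,s=np.cos(p[2]),np.sin(p[2]);d=o["tool_pos"]-W(p,(p[4],0,0))
    print("now gauge rel grip-home",np.round([c*d[0]+s*d[1],-s*d[0]+c*d[1],d[2]],4),"t",round(o["clock"],2),"q",np.round(o["joint_positions"],2),"F",np.round(o["wrist_force"],1),"w",round(o["width"],4))
if __name__=="__main__": show(*map(float,sys.argv[1:4]))
E
python3 d.py .006 .0035 .2
```

```text
shift [-3.021 -2.149  0.156] turn [-0.002 -0.    -0.405]
now gauge rel grip-home [-0.4337  0.6006  0.2305] t 0.1 q [ 1.11  0.31 -0.05  1.21 -0.    1.57] F [-0.3 -0.5  0.2] w 0.0857
```

Emit:
drive_tool --rows '[{"tx":-0.85,"ty":-0.6,"tz":0.0,"ax":0,"ay":0,"az":-0.2},{"tx":-0.85,"ty":-0.6,"tz":0.0,"ax":0,"ay":0,"az":-0.4},{"tx":-0.85,"ty":-0.6,"tz":0.0,"ax":0,"ay":0,"az":-0.4},{"tx":-0.85,"ty":-0.6,"tz":0.0,"ax":0,"ay":0,"az":-0.4},{"tx":-0.85,"ty":-0.6,"tz":0.0,"ax":0,"ay":0,"az":-0.4},{"tx":-0.85,"ty":-0.6,"tz":0.0,"ax":0,"ay":0,"az":-0.4},{"tx":-0.85,"ty":-0.6,"tz":0.0,"ax":0,"ay":0,"az":-0.4}]' --gripper 0

```text
clock: 0.68
tool_pos: [0.3652, 0.3531, 0.2306]
eef_rot: [-0.232, -3.132, 0.003]
wrist_force: [-0.1, 0.5, -0.9]
width: 0.0853
```

```bash
python3 d.py .006 .0035 .2
```

```text
shift [-1.59  -2.128  0.156] turn [-0.002 -0.001 -0.01 ]
now gauge rel grip-home [-0.3087  0.4317  0.2306] t 0.68 q [ 0.77  0.14 -0.27  1.16 -0.    0.92] F [-0.1  0.5 -0.9] w 0.0853
```

Emit:
drive_tool --rows '[{"tx":-0.75,"ty":-1.0},{"tx":-0.75,"ty":-1.0},{"tx":-0.75,"ty":-1.0},{"tx":-0.75,"ty":-1.0},{"tx":-0.75,"ty":-1.0},{"tx":-0.75,"ty":-1.0},{"tx":-0.75,"ty":-1.0}]'

```text
invalid input at $.rows[0]: expected keys tx, ty, tz, ax, ay, az
```

Emit:
drive_tool --rows '[{"tx":-0.75,"ty":-1.0},{"tx":-0.75,"ty":-1.0},{"tx":-0.75,"ty":-1.0},{"tx":-0.75,"ty":-1.0},{"tx":-0.75,"ty":-1.0},{"tx":-0.75,"ty":-1.0},{"tx":-0.75,"ty":-1.0}]'

```text
invalid input at $.rows[0]: expected keys tx, ty, tz, ax, ay, az
```

```bash
python3 d.py .006 .0035 .17
```

```text
shift [-1.59  -2.128  0.306] turn [-0.002 -0.001 -0.01 ]
now gauge rel grip-home [-0.3087  0.4317  0.2306] t 0.68 q [ 0.77  0.14 -0.27  1.16 -0.    0.92] F [-0.1  0.5 -0.9] w 0.0853
```

Emit:
drive_tool --rows '[{"tx":-0.75,"ty":-1.0,"tz":0,"ax":0,"ay":0,"az":0},{"tx":-0.75,"ty":-1.0,"tz":0,"ax":0,"ay":0,"az":0},{"tx":-0.75,"ty":-1.0,"tz":0,"ax":0,"ay":0,"az":0},{"tx":-0.75,"ty":-1.0,"tz":0,"ax":0,"ay":0,"az":0},{"tx":-0.75,"ty":-1.0,"tz":0,"ax":0,"ay":0,"az":0},{"tx":-0.75,"ty":-1.0,"tz":0,"ax":0,"ay":0,"az":0},{"tx":-0.75,"ty":-1.0,"tz":0,"ax":0,"ay":0,"az":0},{"tx":-0.75,"ty":-1.0,"tz":0,"ax":0,"ay":0,"az":0}]'

```text
clock: 1.35
tool_pos: [0.4848, 0.1327, 0.2305]
eef_rot: [-0.236, -3.131, 0.002]
wrist_force: [-0.0, 0.1, 0.3]
width: 0.0851
```

Emit:
drive_tool --rows '[{"tx":-0.75,"ty":-1.0,"tz":0,"ax":0,"ay":0,"az":0},{"tx":-0.75,"ty":-1.0,"tz":0,"ax":0,"ay":0,"az":0},{"tx":-0.75,"ty":-1.0,"tz":0,"ax":0,"ay":0,"az":0},{"tx":-0.75,"ty":-1.0,"tz":0,"ax":0,"ay":0,"az":0},{"tx":-0.75,"ty":-1.0,"tz":0,"ax":0,"ay":0,"az":0},{"tx":-0.75,"ty":-1.0,"tz":0,"ax":0,"ay":0,"az":0},{"tx":-0.75,"ty":-1.0,"tz":0,"ax":0,"ay":0,"az":0},{"tx":-0.75,"ty":-1.0,"tz":0,"ax":0,"ay":0,"az":0}]'

```text
clock: 2.02
tool_pos: [0.604, -0.0867, 0.2296]
eef_rot: [-0.237, -3.13, 0.001]
wrist_force: [0.3, 0.9, -0.4]
width: 0.0856
```

```bash
python3 d.py .006 .0035 .17
```

```text
shift [-0.086 -0.129  0.298] turn [-0.001 -0.003 -0.014]
now gauge rel grip-home [-0.0108  0.0295  0.2296] t 2.02 q [-0.14  0.34 -0.02  1.22 -0.    0.01] F [ 0.3  0.9 -0.4] w 0.0856
```

Emit:
drive_tool --rows '[{"tx":-0.086,"ty":-0.129,"tz":0.3,"ax":0,"ay":0,"az":-0.014},{"tx":-0.086,"ty":-0.129,"tz":0.3,"ax":0,"ay":0,"az":-0.014},{"tx":-0.086,"ty":-0.129,"tz":0.3,"ax":0,"ay":0,"az":-0.014},{"tx":-0.086,"ty":-0.129,"tz":0.3,"ax":0,"ay":0,"az":-0.014},{"tx":-0.086,"ty":-0.129,"tz":0.3,"ax":0,"ay":0,"az":-0.014},{"tx":-0.086,"ty":-0.129,"tz":0.3,"ax":0,"ay":0,"az":-0.014}]'

```text
clock: 2.52
tool_pos: [0.6178, -0.1131, 0.1716]
eef_rot: [-0.216, -3.134, 0.0]
wrist_force: [0.6, 0.5, 0.0]
width: 0.0858
```

```bash
python3 d.py .006 .0035 .05; python3 - <<'E'
from station import grab_frame
import cv2, numpy as np
from fit import W,proj
p=np.load("p.npy"); f=grab_frame("wrist"); np.savez("w1.npz",**f); im=f["pixels"][:,:,::-1].copy()
im=cv2.resize(im,(800,600))
cv2.imwrite("pics/w1.png",im)
for n,X in dict(bar=(p[4]-.016,.058,.081),bar2=(p[4]-.016,-.058,.081),blk=(p[4]+.03,.012,.094),blk2=(p[4]+.03,-.012,.094),rider=(p[7],p[8],.042),ptr=(p[5],p[6],.036)).items(): print(n,np.round(proj(f,W(p,X))*800/512))
E
```

```text
shift [ 0.002 -0.009  0.608] turn [-0.    -0.     0.003]
now gauge rel grip-home [0.0065 0.0054 0.1716] t 2.52 q [-0.18  0.39 -0.07  1.11 -0.   -0.04] F [0.6 0.5 0. ] w 0.0858
bar [501. 262.]
bar2 [271. 261.]
blk [410. 356.]
blk2 [362. 356.]
rider [325.  58.]
ptr [315. 158.]
```

View pics/w1.png

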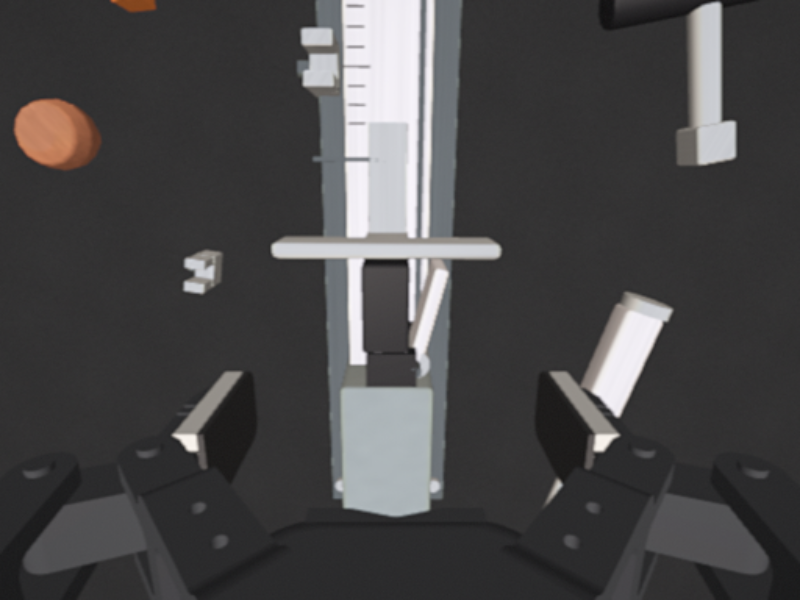

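The wrist view agrees with the model within about 2 mm. The bar is at y≈250, the pointer at (345,159) and the rider window at (322,57). The draw comes out at about 51.5 mm. Next: descend.

Emit:
drive_tool --rows '[{"tx":0.0,"ty":-0.009,"tz":0.2,"ax":0,"ay":0,"az":0},{"tx":0.0,"ty":-0.009,"tz":0.35,"ax":0,"ay":0,"az":0},{"tx":0.0,"ty":-0.009,"tz":0.5,"ax":0,"ay":0,"az":0},{"tx":0.0,"ty":-0.009,"tz":0.6,"ax":0,"ay":0,"az":0},{"tx":0.0,"ty":-0.009,"tz":0.61,"ax":0,"ay":0,"az":0},{"tx":0.0,"ty":-0.009,"tz":0.61,"ax":0,"ay":0,"az":0}]'

```text
clock: 3.07
tool_pos: [0.6172, -0.1147, 0.0496]
eef_rot: [-0.216, -3.133, 0.0]
wrist_force: [0.2, -0.6, 0.1]
width: 0.0854
```

```bash
python3 d.py -.056 .0035 .05
```

```text
shift [ 0.311  0.    -0.001] turn [-0.    -0.001  0.003]
now gauge rel grip-home [0.0061 0.0036 0.0496] t 3.07 q [-0.18  0.49 -0.22  0.86 -0.   -0.05] F [ 0.2 -0.6  0.1] w 0.0854
```

Emit:
drive_tool --rows '[{"tx":0.04,"ty":0,"tz":0,"ax":0,"ay":0,"az":0},{"tx":0.08,"ty":0,"tz":0,"ax":0,"ay":0,"az":0},{"tx":0.12,"ty":0,"tz":0,"ax":0,"ay":0,"az":0},{"tx":0.16,"ty":0,"tz":0,"ax":0,"ay":0,"az":0},{"tx":0.2,"ty":0,"tz":0,"ax":0,"ay":0,"az":0},{"tx":0.23,"ty":0,"tz":0,"ax":0,"ay":0,"az":0},{"tx":0.25,"ty":0,"tz":0,"ax":0,"ay":0,"az":0},{"tx":0.25,"ty":0,"tz":0,"ax":0,"ay":0,"az":0}]'

```text
clock: 3.73
tool_pos: [0.5695, -0.1077, 0.0522]
eef_rot: [0.216, 3.129, 0.001]
wrist_force: [5.5, 1.2, -3.2]
width: 0.0856
```

```bash
python3 d.py -.056 .0035 .05; python3 - <<'E'
from station import grab_frame
import cv2, numpy as np
f=grab_frame("wrist"); np.savez("w2.npz",**f); g=grab_frame("side");np.savez("s2.npz",**g)
a=cv2.resize(f["pixels"][:,:,::-1],(512,384)); b=cv2.resize(g["pixels"][225:325,230:330,::-1],None,fx=3.84,fy=3.84,interpolation=cv2.INTER_CUBIC)
cv2.imwrite("pics/w2.png",np.hstack([a[:, 120:512],b]))
E
```

```text
shift [ 0.07  -0.002  0.011] turn [0.001 0.007 0.002]
now gauge rel grip-home [-0.042   0.0039  0.0522] t 3.73 q [-0.19  0.4  -0.35  0.81  0.   -0.05] F [ 5.5  1.2 -3.2] w 0.0856
```

View pics/w2.png

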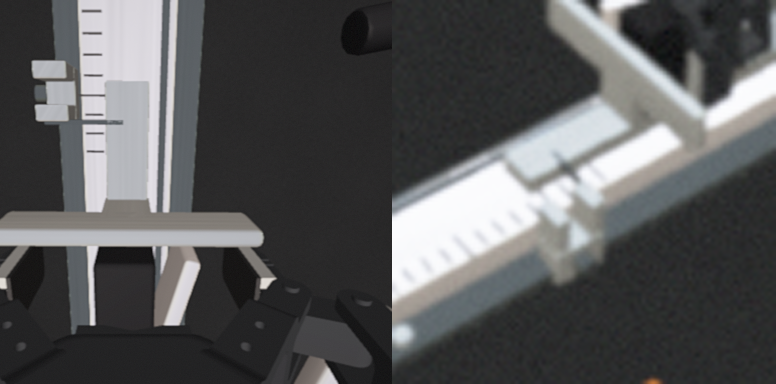

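```bash
python3 - <<'E'
import cv2, numpy as np
a=np.load("w2.npz")["pixels"][:,:,::-1][45:145,140:260]
cv2.imwrite("pics/w2c.png",cv2.resize(a,None,fx=6,fy=6,interpolation=cv2.INTER_CUBIC))
E
```

```text
(no output)
```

View pics/w2c.png

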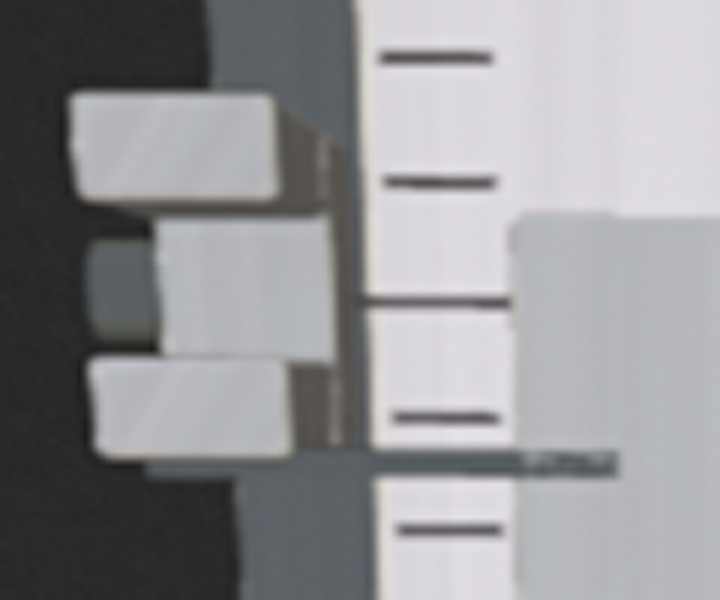

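```bash
cat > bp.py <<'E'
import numpy as np
def bp(C,u,v,z,p):
    d=C["R"].T@np.linalg.inv(C["K"])@[u,v,1]; o=-C["R"].T@C["t"]; X=o+d*(z-o[2])/d[2]
    c,s=np.cos(p[2]),np.sin(p[2]); e=X-[p[0],p[1],0]; return np.array([c*e[0]+s*e[1],-s*e[0]+c*e[1]])*1000
E
python3 - <<'E'
import numpy as np
from bp import bp
p=np.load("p.npy");C=np.load("w2.npz")
q=lambda u,v:(140+(u+.5)/6-.5,45+(v+.5)/6-.5)
for n,u,v,z in [("o",175,92,.042),("i",178,199,.042),("i",185,356,.042),("o",193,457,.042),("ptr",440,463,.036),("ptrtip",190,467,.036),("tick",435,301,.026)]:
    print(n,np.round(bp(C,*q(u,v),z,p),1))
E
python3 d.py -.056 .0035 .05
```

```text
o [-69.9 -36.2]
i [-62.1 -36.6]
i [-50.1 -36.9]
o [-42.1 -36.8]
ptr [-41.4 -17.3]
ptrtip [-41.  -38.7]
tick [-54.9 -18.6]
shift [ 0.071 -0.002  0.01 ] turn [0.001 0.006 0.002]
now gauge rel grip-home [-0.0417  0.004   0.0521] t 3.83 q [-0.19  0.4  -0.35  0.81  0.   -0.05] F [ 4.7  0.9 -1.2] w 0.0852
```

15 mm more are needed. The measured rest lag is about 2 mm, so I'll command 17 mm.

Emit:
drive_tool --rows '[{"tx":0.03,"ty":-0.002,"tz":0.01,"ax":0,"ay":0,"az":0},{"tx":0.06,"ty":-0.002,"tz":0.015,"ax":0,"ay":0,"az":0},{"tx":0.08,"ty":-0.002,"tz":0.015,"ax":0,"ay":0,"az":0},{"tx":0.085,"ty":-0.002,"tz":0.015,"ax":0,"ay":0,"az":0},{"tx":0.085,"ty":-0.002,"tz":0.015,"ax":0,"ay":0,"az":0},{"tx":0.085,"ty":-0.002,"tz":0.015,"ax":0,"ay":0,"az":0},{"tx":0.085,"ty":-0.002,"tz":0.015,"ax":0,"ay":0,"az":0}]'

```text
clock: 4.42
tool_pos: [0.5566, -0.106, 0.0524]
eef_rot: [0.216, 3.12, 0.001]
wrist_force: [6.1, 0.6, 2.0]
width: 0.0851
```

```bash
python3 d.py -.0565 .0035 .05; python3 - <<'E'
from station import grab_frame
import cv2, numpy as np
f=grab_frame("wrist"); np.savez("w3.npz",**f)
a=f["pixels"][:,:,::-1]
cv2.imwrite("pics/w3.png",np.hstack([cv2.resize(a[20:140,140:260],(480,480),interpolation=cv2.INTER_CUBIC),cv2.resize(a[200:384:,180:300],(313,480))]))
E
```

```text
shift [ 0.007 -0.002  0.012] turn [0.002 0.017 0.002]
now gauge rel grip-home [-0.0551  0.0038  0.0524] t 4.42 q [-0.19  0.38 -0.4   0.79  0.   -0.05] F [6.1 0.6 2. ] w 0.0851
```

View pics/w3.png

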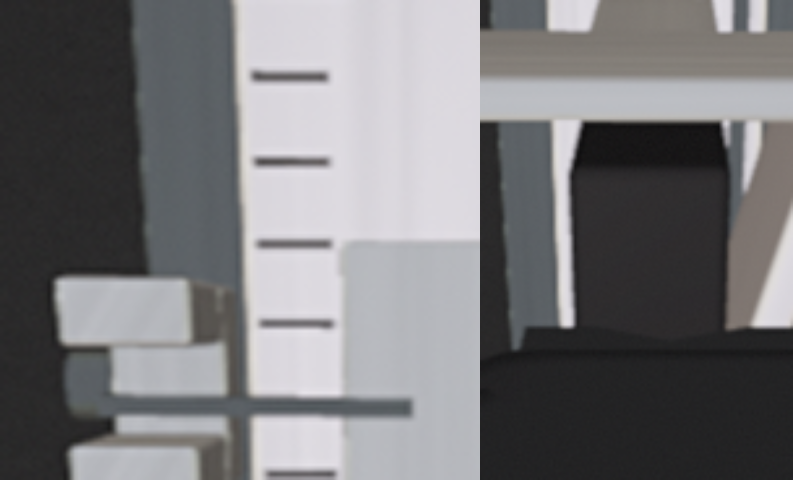

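```bash
python3 - <<'E'
import numpy as np
from bp import bp
p=np.load("p.npy");C=np.load("w3.npz")
q=lambda u,v:(140+(u+.5)/4-.5,20+(v+.5)/4-.5)
for n,u,v,z in [("o",120,277,.042),("i",125,345,.042),("i",130,446,.042),("ptr",190,406,.036),("ptr",110,405,.036),("ptr",380,408,.036)]:
    print(n,np.round(bp(C,*q(u,v),z,p),1))
E
```

```text
o [-70.  -36.7]
i [-62.2 -36.7]
i [-50.1 -37. ]
ptr [-54.6 -30.5]
ptr [-54.7 -40.8]
ptr [-54.4  -6.2]
```

Pointer is 1.6 mm short of the middle, inside tolerance. I'll trim it and hold.

Emit:
drive_tool --rows '[{"tx":0.026,"ty":-0.002,"tz":0.015,"ax":0,"ay":0.015,"az":0},{"tx":0.026,"ty":-0.002,"tz":0.015,"ax":0,"ay":0.015,"az":0},{"tx":0.026,"ty":-0.002,"tz":0.015,"ax":0,"ay":0.015,"az":0},{"tx":0.026,"ty":-0.002,"tz":0.015,"ax":0,"ay":0.015,"az":0}]'

```text
clock: 4.8
tool_pos: [0.5551, -0.1058, 0.0523]
eef_rot: [0.217, 3.124, 0.003]
wrist_force: [6.1, 0.6, 0.4]
width: 0.0851
```

```bash
python3 d.py -.0567 .0035 .05
```

```text
shift [ 0.001 -0.002  0.012] turn [0.003 0.013 0.001]
now gauge rel grip-home [-0.0566  0.0038  0.0523] t 4.8 q [-0.19  0.38 -0.4   0.79  0.   -0.05] F [6.1 0.6 0.4] w 0.0851
```

Emit:
drive_tool --rows '[{"tx":0.018,"ty":-0.002,"tz":0.014,"ax":0,"ay":0.012,"az":0},{"tx":0.018,"ty":-0.002,"tz":0.014,"ax":0,"ay":0.012,"az":0},{"tx":0.018,"ty":-0.002,"tz":0.014,"ax":0,"ay":0.012,"az":0},{"tx":0.018,"ty":-0.002,"tz":0.014,"ax":0,"ay":0.012,"az":0},{"tx":0.018,"ty":-0.002,"tz":0.014,"ax":0,"ay":0.012,"az":0},{"tx":0.018,"ty":-0.002,"tz":0.014,"ax":0,"ay":0.012,"az":0},{"tx":0.018,"ty":-0.002,"tz":0.014,"ax":0,"ay":0.012,"az":0},{"tx":0.018,"ty":-0.002,"tz":0.014,"ax":0,"ay":0.012,"az":0}]' --gripper 1 --newtons 50

```text
clock: 5.47
tool_pos: [0.5564, -0.1067, 0.0539]
eef_rot: [0.216, 3.122, 0.002]
wrist_force: [5.3, -2.0, 7.5]
width: 0.0287
```

```bash
python3 d.py -.0567 .0035 .05
```

```text
shift [0.008 0.002 0.019] turn [0.003 0.015 0.002]
now gauge rel grip-home [-0.0552  0.0032  0.0539] t 5.47 q [-0.19  0.37 -0.39  0.79  0.   -0.05] F [ 5.3 -2.   7.5] w 0.0287
```

Emit:
drive_tool --rows '[{"tx":0.024,"ty":0,"tz":0.014,"ax":0,"ay":0.012,"az":0},{"tx":0.024,"ty":0,"tz":0.014,"ax":0,"ay":0.012,"az":0},{"tx":0.024,"ty":0,"tz":0.014,"ax":0,"ay":0.012,"az":0},{"tx":0.024,"ty":0,"tz":0.014,"ax":0,"ay":0.012,"az":0},{"tx":0.024,"ty":0,"tz":0.014,"ax":0,"ay":0.012,"az":0}]'

```text
clock: 5.88
tool_pos: [0.555, -0.1064, 0.0539]
eef_rot: [0.216, 3.124, 0.003]
wrist_force: [6.1, -0.6, 0.1]
width: 0.0287
```

```bash
python3 d.py -.0567 .0035 .05; python3 - <<'E'
from station import grab_frame
import cv2, numpy as np
f=grab_frame("wrist"); np.savez("w4.npz",**f)
a=f["pixels"][:,:,::-1]
cv2.imwrite("pics/w4.png",np.hstack([cv2.resize(a[20:140,140:260],(480,480),interpolation=cv2.INTER_CUBIC),cv2.resize(a[180:360:,180:300],(320,480))]))
E
```

```text
shift [0.001 0.002 0.02 ] turn [0.003 0.013 0.003]
now gauge rel grip-home [-0.0566  0.0032  0.0539] t 5.88 q [-0.19  0.37 -0.39  0.79  0.   -0.05] F [ 6.1 -0.6  0.1] w 0.0287
```

View pics/w4.png

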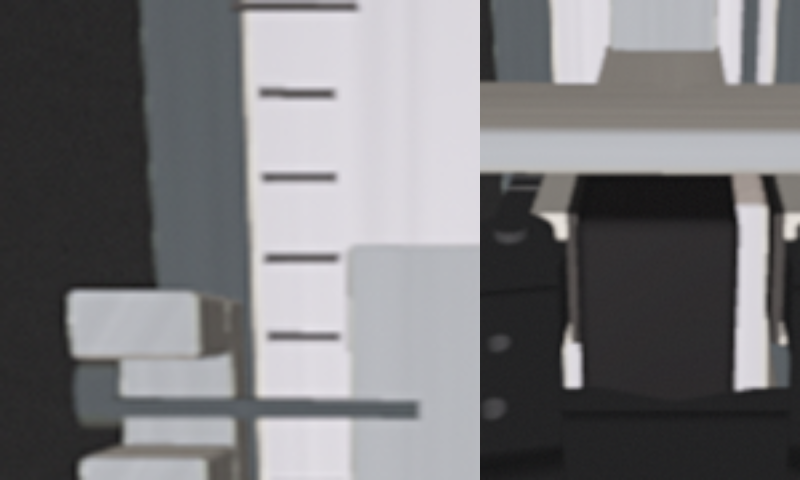

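```bash
python3 - <<'E'
import numpy as np
from bp import bp
p=np.load("p.npy");C=np.load("w4.npz")
q=lambda u,v:(140+(u+.5)/4-.5,20+(v+.5)/4-.5)
for n,u,v,z in [("o",130,290,.042),("i",135,358,.042),("i",140,460,.042),("ptr",200,408,.036),("ptr",120,407,.036)]:
    print(n,np.round(bp(C,*q(u,v),z,p),1))
E
python3 d.py -.0567 .0035 .05
```

```text
o [-70.1 -36.8]
i [-62.1 -36.7]
i [-49.7 -37. ]
ptr [-55.8 -30.3]
ptr [-55.9 -40.6]
shift [0.001 0.002 0.02 ] turn [0.003 0.013 0.003]
now gauge rel grip-home [-0.0566  0.0032  0.0539] t 5.93 q [-0.19  0.37 -0.39  0.79  0.   -0.05] F [ 5.8 -0.7 -0.5] w 0.0286
```

The pointer is in the middle of the window, the lever lies flat, the grip is firm and the arm is steady. Handing in.

```bash
python3 -c "
from station import workorder
print(workorder.finish_job())"; python3 d.py -.0567 .0035 .05
```

```text
the job is handed in; nothing more can be done
None
the job is handed in; nothing more can be done
```

I drew the leg out with open fingers on the crossbar until the pointer stood in the window of the steel rider. The cam lever was still open at that point. I then held the leg there and squeezed the lever shut against the grip block at 50 N, and handed the job in still holding, at about 6 s on the robot's clock.

- **Pointer:** the last wrist picture put it at gauge x −55.9 mm and the window's middle at about −55.9 to −56.1 mm. That is well inside the 5 mm tolerance.
- **Lever and grip:** in the same picture the lever lies flat along the block, with a finger on either side.
- **Steadiness:** the tool stayed put between the last readings, with a wrist force of about 6 N, which fits the spring's pull.
- **Finger opening disagrees:** it read 28.7 mm where block and shut lever should measure 31 mm. I took this as pad give or reading bias and did not look into it further.
- **Not measured:** I had no direct reading of the finger contact forces or the lever angle. I did not check the bystander instruments again at the end, but the arm never went near them at low height.

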